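# Set the strap-cutting jig to the red mark and put out a catch tray

## Task

Get the strap-cutting jig ready: turn its black knob, without pushing the fence itself, until the fence's pointer lines up with the red clip on the scale. Lift the top tray off the pile and stand it in the middle of the black pad, lengthways with the pad. Either job may come first; leave the other two trays piled where they are and the other things on the bench undisturbed.

Things in the scene. Friction and masses are not known exactly. Their poses are not given: they have to be found in the camera images.
- jig: Fixed grey metal jig, base 200 (x) x 220 (y) x 12 mm; origin: centre of its underside on the bench, x away from the robot (yaw up to 0.3 rad), y left. A grey housing (56 x 100 mm, top z = 48) bears the knob at x = -50, y = 0; a white scale bar runs along y (x = 62 to 96, top z = 22); the blue fence slides along y between them. All but housing and knob is under z = 40.
- knob_grip (a point): Grip point on the axis of the round black knob, 70 mm above the bench; knob 40 mm diameter, 54 to 86 mm above the bench. It turns about the vertical, about 0.05 N m, and stays where left. 1 rad moves the pointer 10 mm: clockwise from above to the jig's -y (right seen from the robot), anticlockwise to +y. The red clip is 11 to 45 mm from the starting pointer: regrasp as needed.
- pointer_tip (a point): Tip of the black pointer (3 mm wide) on the fence, over the white scale bar, 25 mm above the bench. It moves along the jig's y only, up to 56 mm either side of the middle.
- fence: The blue carriage (64 x 30 mm) with its dark fence strip and the pointer; origin at its middle. It slides along the jig's y, driven by the knob. It must not be pushed directly.
- red_clip: Red clip fixed on the scale bar, 20 (x) x 5 (y) x 10 mm, axes as the jig's; origin at the centre of its underside. The mark to set the pointer to: the pointer's tip stops 4 mm short of it in x and must have the same y in the jig's frame.
- yellow_clip: The same in yellow, on the other side of the starting pointer: another job's mark, not used now. Red may be on either side.
- tray_top: Top one of three equal stacked blue open trays (pale rims): 150 (x) x 54 (y) x 34 mm high, walls 4 mm, about 0.15 kg. Origin: centre of its underside (a 138 x 42 x 4 mm foot that sits loosely, 2 mm clearance, in the tray below), 60 mm above the bench at the start; long axis x. The rim is 34 mm above the origin.
- tray_mid: Middle tray of the pile, the same tray, origin 30 mm above the bench. It stays.
- tray_low: Lowest tray of the pile, the same tray, standing on the bench. It stays.
- pad: Black rubber pad fixed on the bench, 190 (x) x 90 (y) x 4 mm, with a white line frame (170 x 74 mm) on it; origin: centre of its underside, long axis x. It lies on one side of the jig and the pile on the other; either may be left.
- glue: Bystander: white bottle with blue cap, 54 mm diameter, 130 mm tall; origin: centre of its underside. Stands loose beyond the left-hand side of the work.
- weight: Bystander: hexagonal dark steel weight with a knob, 68 mm across, 45 mm tall; origin: centre of its underside. Loose, beyond the right-hand side of the work.
- screwdriver: Bystander: red-handled screwdriver, about 0.2 m long, lying loose beyond the jig, across the bench.
Mind the look-alikes: they are no part of the job. Leave any pink or turquoise look-alike of the tray_top alone.

How it is judged (in metres and radians):
At the end, for the whole second after the job is handed in: Pointer tip within 2.5 mm of the red clip's middle along the scale; top tray upright and still on the pad, centre within 15 mm along and across, lengthways within 0.15 rad; the other trays within 15 mm and the bystanders within 20 mm of where they began (y of pointer_tip in the frame of red_clip between -0.0025 and 0.0025 m and x of tray_top in the frame of pad between -0.015 and 0.015 m and y of tray_top in the frame of pad between -0.015 and 0.015 m and z of tray_top in the frame of pad below 0.007 m and angle between the x axis of tray_top and the x axis of pad, either way round below 0.15 rad and angle between tray_top's own z axis and vertical below 0.08 rad and linear speed of tray_top below 0.02 m/s and linear speed of fence below 0.005 m/s and distance of each of tray_mid, tray_low from where it was at the start of the episode below 0.015 m and distance of each of glue, weight, screwdriver from where it was at the start of the episode below 0.02 m); the robot touches nothing.
It fails at once if the fence is pushed directly by the robot (over 2 N) (contact force between fence and the arm above 2 N or contact force between fence and the fingers above 2 N).
It fails at once if one of the two lower trays is moved by more than 15 mm (distance of any of tray_mid, tray_low from where it was at the start of the episode above 0.015 m).
It fails at once if a bystander is moved by more than 20 mm (distance of any of glue, weight, screwdriver from where it was at the start of the episode above 0.02 m).
It also fails if it takes over 67 s, if anything falls off the work surface, if the arm or the gripper's body presses on something with over 40 N, if the wrist force passes 120 N, or if a joint passes its speed limit or range.

## Robot

A 6-joint arm with a two-finger parallel gripper is mounted at the origin on the work surface. World frame = base frame: x ahead of the robot, y to its left, z up, the work surface at z = 0. Lengths are in mm, angles in rad, forces in N, time in s.
With the tool pointing down it reaches from about 350 to 775 mm from the base axis. Payload 5.5 kg.
Tool frame: the origin (TCP) lies midway between the tips of the shut fingers; the grasp point (between the pads) lies 19 mm behind it; z points along the fingers, y is the line along which they close (so a half turn about z gives the same grasp; the last joint's range is limited). The gripper opens to 85 mm and grips with 20 to 120 N. Pads are 22 mm wide; open, the fingers measure 114 mm over their backs; the gripper's body (76 mm by 85 mm) begins 54 mm behind the grasp point. The pads swing forward as they close: fully open they stand 13 mm farther back than shut.
Start: joints at [0.982, 0.313, 0.046, 1.304, 0, 1.431], TCP at [249.514, 518.089, 211.023] pointing down, gripper open.
Joint ranges: [-2.76, 2.76], [-0.86, 1.69], [-1.03, 1.26], [-2.2, 2.34], [-1.47, 1.5], [-3.14, 3.14]. Speed limits (rad/s): [2.57, 2.57, 3.14, 3.14, 3.14, 3.14].

## Interface

Orientations are given as a 3x3 rotation matrix whose columns are the frame's x, y, z axes.
In Python, from cell import robot, solver, sensors, vision, job gives the robot as it stands. Calls block until the motion is done:
- robot.move_ptp(position, orientation): joint-space move of the TCP to a pose.
- robot.move_straight(position, frame=None, speed=150): straight line of the TCP; frame=None keeps the orientation; speed is the mean speed in mm/s.
- robot.move_j(angles): joint-space move.
- robot.set_gripper(opening, force=None): finger opening in mm; force is the grip in N (None keeps the last); returns when the fingers have stopped.
- robot.dwell(seconds).
- solver.inverse_kinematics(position, orientation): joint angles nearest the present ones, or None.
- sensors.get_state(): the state.
- vision.grab_frame(name): name is "scene" or "top"; returns (picture, depth): 480x640x3 uint8, blue, green, red; 480x640 float32, mm along the optical axis (not along the pixel's ray), 0 where there is no reading.
- vision.calibration(name): a dict with "mtx" (3x3 intrinsics, pixels), "R" (3x3) and "t" (3): a world point X has camera coordinates R X + t. Camera axes: x right, y down, z forward; pixel columns grow to the right and rows downward; lengths in mm; the calibration is good to about 2 mm. A picture is of the moment at which its call begins. calibration takes no time and is no camera call.
A pose or a line that the arm cannot do raises robot.IKError and nothing moves.
- job.finish_job(): hands the job in; it is judged then, once.
The state is a dict: "clock": time; "qpos": joint angles; "qd": joint speeds; "joint_efforts": joint torques, N m; "ee_pos": TCP position; "tcp_rot": TCP orientation; "wrist_force": force on the tool from outside, world axes, zero at the start; "wrist_torque": the same for the moment, N m; "opening": finger opening in mm; "gripper_force": force on a finger pad.
Only numpy, scipy, OpenCV 4.12 (cv2) and the standard library are available. Lean on these libraries where they do the work, as an engineer would, in place of code of your own. Each camera call takes 0.05 s, during which the arm holds its last target. There are 200 camera calls.

## Working session

There is one attempt and no reset: what is moved stays moved. The work goes in short steps, each a Python script; the robot and the scene stay as the last script left them, time stands still between calls to the robot, and variables do not carry over. Pictures are saved under pics/ and viewed, at most 10 in all, crops included, and the job is handed in when it is done.

```bash
ls; mkdir -p pics; python3 - <<'E'
from cell import *
import cv2,numpy as np
for n in("top","scene"):
    p,d=vision.grab_frame(n);cv2.imwrite(f"pics/{n}0.png",p);np.save(f"pics/{n}0.npy",d)
    c=vision.calibration(n);print(n,c)
s=sensors.get_state();print(s["clock"],s["opening"],s["tcp_rot"])
E
```

```text
pics
top {'mtx': array([[475.92475458,   0.        , 322.62701076],
       [  0.        , 475.92475458, 239.45144533],
       [  0.        ,   0.        ,   1.        ]]), 'R': array([[ 0.01825361, -0.99962343, -0.02048922],
       [-0.99250145, -0.01563875, -0.12122828],
       [ 0.12086221,  0.02254844, -0.99241317]]), 't': array([  24.30748936,  474.37565702, 1063.40041675])}
scene {'mtx': array([[590.97457778,   0.        , 324.47900722],
       [  0.        , 590.97457778, 231.84423207],
       [  0.        ,   0.        ,   1.        ]]), 'R': array([[ 0.80980874,  0.5865329 , -0.01374642],
       [ 0.42794138, -0.60654982, -0.67004737],
       [-0.40134272,  0.53672756, -0.74219105]]), 't': array([-417.10277936, -145.20096117, 1550.54106197])}
0.1 85.70044111076649 [[-9.00981793e-01  4.33855859e-01 -9.49542992e-04]
 [ 4.33856815e-01  9.00980817e-01 -1.35338040e-03]
 [ 2.68348003e-04 -1.63133680e-03 -9.99998633e-01]]
```

View pics/top0.png

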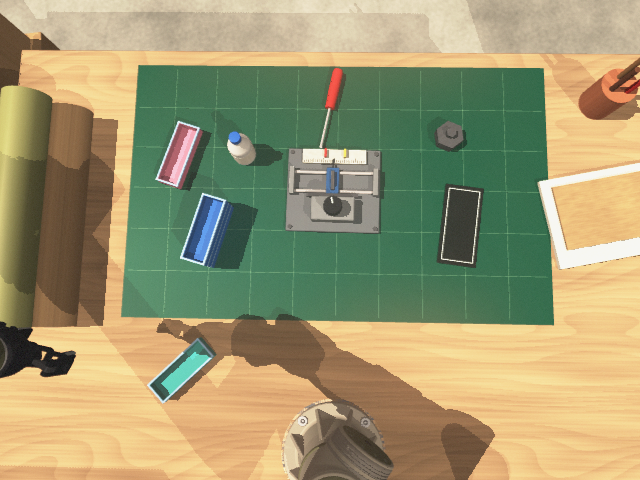

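View pics/scene0.png

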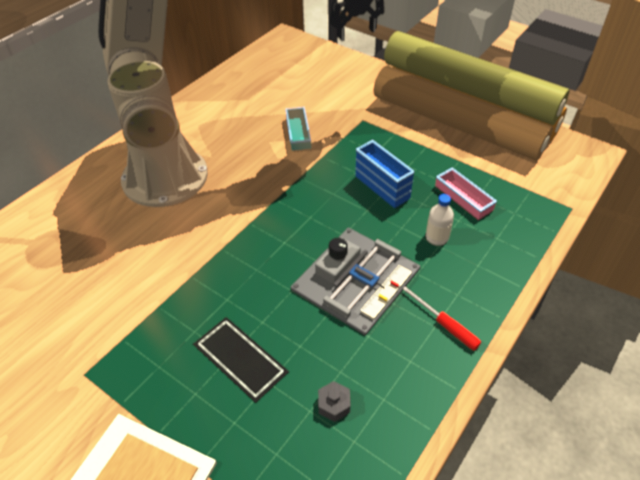

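Top view: the blue pile is at about (206,230) and the black pad at (461,225). The jig is at (334,190), its knob at (332,206), the red clip at (326,154), the yellow clip at (345,154) and the pointer near (334,161). The scene view shows the same layout.

```bash
cat > h.py <<'E'
from cell import *
import cv2,numpy as np
def ray(n,uv,z):
    c=vision.calibration(n);uv=np.atleast_2d(np.array(uv,float))
    d=np.c_[uv,np.ones(len(uv))]@np.linalg.inv(c["mtx"]).T@c["R"]
    C=-c["R"].T@c["t"]; return (C+d*((z-C[2])/d[:,2:]))
def pix(n,X):
    c=vision.calibration(n);q=(np.atleast_2d(X)@c["R"].T+c["t"])@c["mtx"].T;return q[:,:2]/q[:,2:]
def blob(m,roi):
    r=np.zeros(m.shape,np.uint8);x0,y0,x1,y1=roi;r[y0:y1,x0:x1]=m[y0:y1,x0:x1]
    k,l,s,c=cv2.connectedComponentsWithStats(r.astype(np.uint8))
    i=1+np.argmax(s[1:,4]);return (l==i).astype(np.uint8),c[i],s[i]
def rect(n,m,z):
    ct=max(cv2.findContours(m,cv2.RETR_EXTERNAL,cv2.CHAIN_APPROX_NONE)[0],key=cv2.contourArea)[:,0]
    return cv2.minAreaRect(ray(n,ct,z)[:,:2].astype(np.float32))
E
python3 - <<'E'
from h import *
T=cv2.imread("pics/top0.png");S=cv2.imread("pics/scene0.png")
for n,I,rp,rt,rj in(("top",T,(430,175,495,275),(175,180,250,280),(280,140,390,240)),("scene",S,(185,310,295,405),(345,130,420,215),(280,220,425,340))):
    h=cv2.cvtColor(I,cv2.COLOR_BGR2HSV);H,Sa,V=[h[...,i].astype(int) for i in range(3)]
    m,c,s=blob((V<75)&(Sa<120),rp) ;print(n,"pad",ray(n,c,4)[0],rect(n,m,4),s)
    m=((Sa<110)&(V>140)); m,c,s=blob(m,rp);print("frame",rect(n,m,4),s)
    m,c,s=blob((H>98)&(H<125),rt);print("tray94",rect(n,m,94),s)
    for nm,mm in(("red",((H<8)|(H>172))&(Sa>130)&(V>120)),("yel",(H>20)&(H<35)&(Sa>130)&(V>120))):
        m,c,s=blob(mm,rj if n=="top" or nm=="yel" else (383,275,402,292));print(nm,c,ray(n,c,32)[0],s)
    m,c,s=blob(V<45,rj);print("knob",c,ray(n,c,86)[0],s)
    a=I[135:240,280:390] if n=="top" else I[225:335,288:424]
    cv2.imwrite(f"pics/{n}_c.png",cv2.resize(a,None,fx=5.5,fy=5.5,interpolation=cv2.INTER_CUBIC))
a=cv2.imread("pics/top_c.png");b=cv2.imread("pics/scene_c.png");print(a.shape,b.shape)
E
```

```text
top pad [ 516.38807629 -289.65723305    4.        ] ((517.2919311523438, -289.6676940917969), (66.45213317871094, 164.23455810546875), 82.96166229248047) [ 443  189   36   73 1976]
frame ((516.75146484375, -289.3201904296875), (75.49638366699219, 172.4385986328125), 82.93607330322266) [441 188  40  76 254]
tray94 ((482.90704345703125, 281.6007080078125), (75.97348022460938, 148.08724975585938), 73.97964477539062) [ 182  193   52   75 2120]
red [325.5 152. ] [679.92252041  29.34619548  32.        ] [325 148   2   9  18]
yel [344.5 152.5] [679.24386549 -15.12573637  32.        ] [344 149   2   8  16]Traceback (most recent call last):
  File "<stdin>", line 10, in <module>
  File "h.py", line 12, in blob
    i=1+np.argmax(s[1:,4]);return (l==i).astype(np.uint8),c[i],s[i]
        ~~~~~~~~~^^^^^^^^^
    return _wrapfunc(a, 'argmax', axis=axis, out=out, **kwds)
    return bound(*args, **kwds)
ValueError: attempt to get argmax of an empty sequence
```

```bash
python3 - <<'E'
from h import *
def height(n,d):
    c=vision.calibration(n);v,u=np.mgrid[:480,:640]
    P=np.c_[u.ravel(),v.ravel(),np.ones(u.size)]@np.linalg.inv(c["mtx"]).T*d.reshape(-1,1)
    W=(P-c["t"])@c["R"];W[d.ravel()==0]=0
    return W.reshape(480,640,3)
for n,rp,rt,rj in(("top",(430,175,495,275),(175,180,250,280),(280,140,390,240)),("scene",(185,310,295,405),(345,130,420,215),(280,220,425,340))):
    I=cv2.imread(f"pics/{n}0.png");h=cv2.cvtColor(I,cv2.COLOR_BGR2HSV);H,Sa,V=[h[...,i].astype(int) for i in range(3)]
    W=height(n,np.load(f"pics/{n}0.npy"));Z=W[...,2]
    def rep(nm,mm,roi,z):
        try:
            m,c,s=blob(mm,roi);print(n,nm,np.round(c,1),ray(n,c,z)[0].round(1),np.round(np.hstack(rect(n,m,z)),2),s)
        except ValueError: print(nm,"none")
    rep("pad",(V<75)&(Sa<120),rp,4);rep("frame",(Sa<110)&(V>140),rp,4)
    rep("rimZ",Z>86,rt,94);rep("rimcol",(Sa<120)&(V>130)&(Z>80),rt,94)
    rep("knobZ",Z>72,rj,86);rep("knobdark",(V<60)&(Sa<110),rj,86)
    rep("house",(Z>40)&(Z<60),rj,48);rep("base",(Z>6)&(Z<200),rj,12)
    rep("red",((H<8)|(H>172))&(Sa>110)&(V>100),(315,140,335,162) if n=="top" else (383,275,402,290),32)
    rep("yel",(H>18)&(H<35)&(Sa>110)&(V>100)&(Z<100),rj,32)
    rep("scale",(Sa<70)&(V>190),rj,22)
    rep("fence",(H>98)&(H<125)&(Sa>120),rj,30)
    a=I[135:240,280:390] if n=="top" else I[225:335,288:424]
    cv2.imwrite(f"pics/{n}_c.png",cv2.resize(a,None,fx=5.4,fy=5.4,interpolation=cv2.INTER_CUBIC))
E
```

```text
top pad [460.5 224.9] [ 516.4 -289.7    4. ] [ 517.29 -289.67   66.45  164.23   82.96] [ 443  189   36   73 1976]
top frame [460.9 225.6] [ 514.6 -290.4    4. ] [ 516.75 -289.32   75.5   172.44   82.94] [441 188  40  76 254]
top rimZ [202.6 228.6] [485.6 292.5  94. ] [485.65 291.56  57.68 150.52  74.09] [180 193  46  73 495]
top rimcol [202.9 229. ] [484.8 291.7  94. ] [485.71 291.9   56.83 150.56  73.99] [180 193  46  73 471]
top knobZ [332.1 204.9] [543.7  11.8  86. ] [543.46  11.93  40.14  39.5    0.79] [323 196  19  19 282]
top knobdark [327. 212.] [527.7  22.6  86. ] [527.68  22.61   0.     0.     0.  ] [327 212   1   1   1]
top house [332.4 208.9] [541.8  11.1  48. ] [544.05  11.9   55.48  99.79   0.59] [310 196  45  25 752]
top base [332.9 190.4] [593.1  10.7  12. ] [594.97  10.89 219.09 201.58  89.16] [ 285  148   96   86 7570]
top red [325.2 152.3] [679.3  30.   32. ] [679.91  30.52  19.32   4.69   1.  ] [324 148   3   9  22]
top yel [344.5 152.7] [678.7 -15.2  32. ] [679.26 -15.12  21.69   2.34   0.72] [344 148   2  10  19]
top scale [333.7 156.2] [673.1   9.9  22. ] [673.7
[... 737 characters left out ...]
-6.5  86. ] [553.59  -3.72  36.36  56.2   35.62] [329 239  18  21 266]
scene house [336.7 260.3] [552.5  -5.   48. ] [548.8    5.6  104.05  58.16  88.18] [315 238  46  40 653]
scene base [356.7 278.7] [601.5   1.8  12. ] [621.98  11.57 236.79 269.58  89.73] [ 291  227  134  108 7460]
scene red [394.  283.7] [682.4  23.6  32. ] [682.31  23.49  17.78   8.19   2.1 ] [391 281   8   6  28]
scene yel [382.5 297.5] [681.6 -21.3  32. ] [681.56 -21.3    8.52  18.92  87.77] [379 294   8   8  32]
scene scale [385.3 290.7] [673.6   3.8  22. ] [674.04   7.31 154.23  36.97  88.98] [360 264  52  54 867]
scene fence [363.5 277.4] [619.    1.4  30. ] [615.42   5.74  61.05  26.94   2.68] [350 267  28  19 152]
```

View pics/top_c.png

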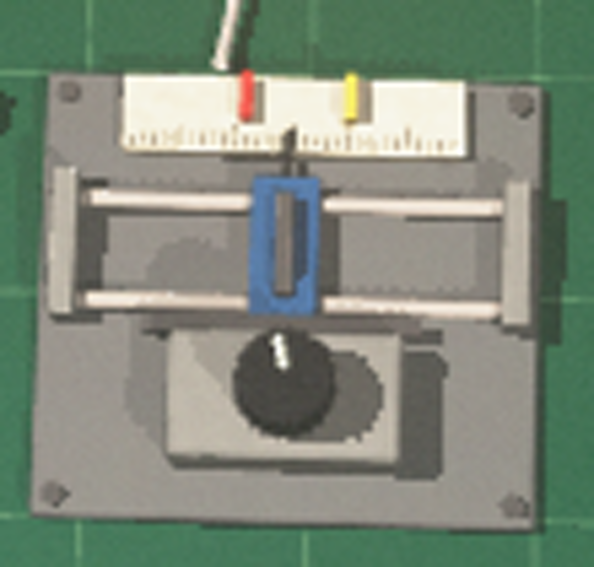

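View pics/scene_c.png

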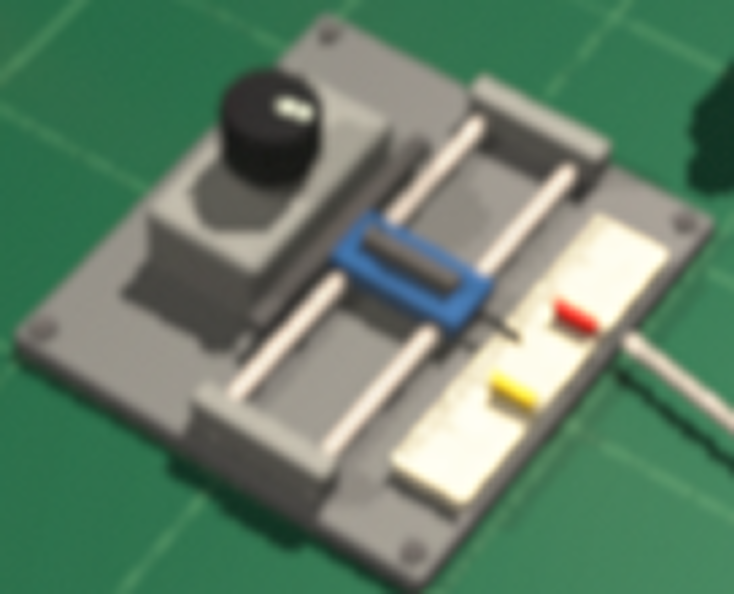

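The top crop shows the pointer tip near (291,128), the red clip at (247,97), which is on the +y side, and yellow at (350,97). The scene crop agrees: pointer (519,338), red (577,317). I'll pick up the tray first.

```bash
cat >> h.py <<'E'
def down(a):  # tool down, tool y along angle a
    y=np.array([np.cos(a),np.sin(a),0]);z=np.array([0,0,-1.]);return np.c_[np.cross(y,z),y,z]
E
python3 - <<'E'
from h import *
# pointer estimate vs red, jig yaw -0.016
for n,p,r in(("top",(333.5,158.3),(325.2,152.3)),("scene",(383.7,287.2),(394.0,283.7))):
    d=ray(n,r,30)[0]-ray(n,p,25)[0];print(n,d, d[1]*np.cos(.016)+d[0]*np.sin(.016))
a=-.279+np.pi/2;R=down(a)
robot.move_ptp([486,290.5,150],R)
robot.move_straight([486,290.5,64],speed=120)
s=sensors.get_state();print(s["clock"],s["wrist_force"],s["opening"])
robot.set_gripper(0,35)
s=sensors.get_state();print(s["clock"],s["wrist_force"],s["opening"],s["gripper_force"],s["ee_pos"])
p,_=vision.grab_frame("scene");cv2.imwrite("pics/g1.png",cv2.resize(p[90:250,310:490],None,fx=3,fy=3))
E
```

```text
top [12.74942269 19.6766483   5.        ] 19.87811180115386
scene [14.77831991 17.33697797  5.        ] 17.571201910890803
2.2333 [-0.61712317  0.54658045  0.38513583] 85.65794284651184
2.6417 [-0.60927941  0.47394804  7.58984302] 52.78203533097665 36.61048114299774 [486.71631169 290.90036786  65.18440217]
```

View pics/g1.png

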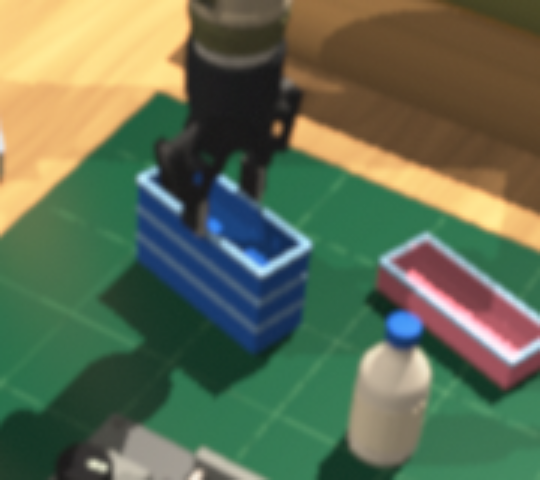

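The fingers straddle the top tray just below its rim, with finger tips at about (200,215), above the middle tray. The opening reads 53 mm, so I'll lift and place it.

```bash
python3 - <<'E'
from h import *
s=sensors.get_state();x,y,z=s["ee_pos"]
robot.move_straight([x,y,80],speed=40)
robot.move_straight([x,y,215],speed=150)
s=sensors.get_state();print(s["clock"],s["wrist_force"],s["opening"])
p,_=vision.grab_frame("top");q,_=vision.grab_frame("scene")
Rp=down(-.123+np.pi/2); d=np.array([517,-290.5])
robot.move_ptp([*d,215],Rp)
robot.move_straight([*d,40],speed=150)
s=sensors.get_state();print(s["clock"],s["wrist_force"],s["opening"])
q2,_=vision.grab_frame("scene");t2,_=vision.grab_frame("top")
c=np.hstack([cv2.resize(q[90:250,310:490],(400,356)),cv2.resize(q2[250:430,150:350],(400,356))]);cv2.imwrite("pics/l1.png",c)
np.savez("pics/mid.npz",q2=q2,t2=t2)
E
```

```text
4.2917 [-0.12805717 -0.72390638 -2.15504612] 52.29473440648618
7.8 [-0.51893435 -0.00859004 -1.86176366] 52.651733210770864
```

View pics/l1.png

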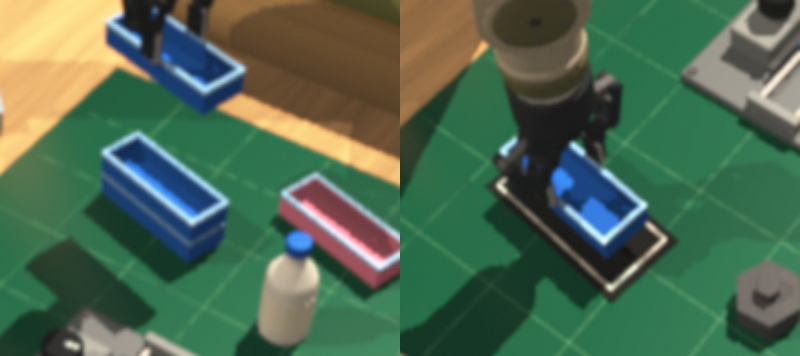

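The left half shows one tray lifted and the two lower trays undisturbed. The right half shows the tray above the pad, aligned with it. I'll lower it, release, and measure it.

```bash
python3 - <<'E'
from h import *
d=[517,-290.5]
robot.move_straight([*d,14],speed=60)
for z in(11,10,9,8,7):
    robot.move_straight([*d,z],speed=30);s=sensors.get_state();print(z,s["ee_pos"][2],s["wrist_force"][2])
    if s["wrist_force"][2]>3: break
robot.set_gripper(85)
robot.move_straight([*d,160],speed=150)
# next: over knob; start angle chosen to be mid-range
R=down(np.pi/2)
for a in(-180,-90,0,90,180):
    print(a,solver.inverse_kinematics([544.5,11,110],down(np.radians(a))))
robot.move_ptp([400,0,250],R)
s=sensors.get_state();print(s["clock"])
t,dt=vision.grab_frame("top");q,dq=vision.grab_frame("scene");np.savez("pics/p2.npz",t=t,q=q)
for n,I,roi in(("top",t,(420,165,505,285)),("scene",q,(180,295,310,405))):
    h=cv2.cvtColor(I,cv2.COLOR_BGR2HSV);H,S,V=[h[...,i].astype(int) for i in range(3)]
    m,c,_=blob((H>98)&(H<125)&(S>60)&(V>50),roi);print(n,rect(n,m,38))
    print(rect(n,m,4))
E
```

```text
11 11.065037042611864 -2.0243330617420607
10 10.058295659795366 -1.8017903322428563
9 9.260999331015569 0.3917737663037233
8 9.182223819691554 7.635847301059705
-180 [-0.12722801  0.30613507 -0.21744698  1.04721427  0.         -1.69802434]
-90 [-0.12722801  0.30613507 -0.21744698  1.04721427  0.          3.01436464]
0 [-0.12722801  0.30613507 -0.21744698  1.04721427  0.          1.44356832]
90 [-0.12722801  0.30613507 -0.21744698  1.04721427  0.         -0.12722801]
180 [-0.12722801  0.30613507 -0.21744698  1.04721427  0.         -1.69802434]
12.3083
top ((513.8824462890625, -283.58502197265625), (59.17485046386719, 151.43869018554688), 83.32852935791016)
((519.3217163085938, -292.7961120605469), (61.045833587646484, 156.22686767578125), 83.32849884033203)
scene ((522.4971923828125, -295.8885498046875), (66.7385025024414, 165.80015563964844), 83.03828430175781)
((505.6712646484375, -283.101806640625), (68.98566436767578, 171.38282775878906), 83.03827667236328)
```

Tray is on the pad, within a few mm of the centre and 0.01 rad in angle. Next is the knob, where red lies about 18.7 mm anticlockwise; I'll turn 1.75 rad and then re-measure.

```bash
cat >> h.py <<'E'
K=[544.5,11.]
def turn(th,mid=np.pi/2):
    a=mid-th/2
    robot.move_ptp([*K,120],down(a));robot.move_straight([*K,53],speed=120)
    robot.set_gripper(0,60)
    s=sensors.get_state();print(s["clock"],s["opening"],s["wrist_force"].round(1),s["ee_pos"].round(1))
    q=np.array(s["qpos"],float);q[5]-=th;robot.move_j(q);robot.dwell(.2)
    s=sensors.get_state();print(s["opening"],s["wrist_torque"].round(2),s["ee_pos"].round(1))
    robot.set_gripper(85);robot.move_straight([*K,120],speed=150);robot.move_ptp([400,0,250],down(np.pi/2))
def look(tag):
    ims=[]
    for n,(x0,y0,x1,y1) in(("top",(300,140,370,200)),("scene",(340,250,420,330))):
        p,_=vision.grab_frame(n);cv2.imwrite(f"pics/{n}{tag}.png",p)
        ims.append(cv2.resize(p[y0:y1,x0:x1],None,fx=5,fy=5,interpolation=cv2.INTER_CUBIC))
        h=cv2.cvtColor(p,cv2.COLOR_BGR2HSV);H,S,V=[h[...,i].astype(int) for i in range(3)]
        m,c,s=blob((H>98)&(H<125)&(S>120),(x0,y0,x1,y1));print(n,"fence",c,ray(n,c,30)[0].round(1),s)
    ims=[cv2.copyMakeBorder(i,0,400-i.shape[0],0,0,cv2.BORDER_CONSTANT) for i in ims]
    cv2.imwrite(f"pics/look{tag}.png",np.hstack(ims));print(sensors.get_state()["clock"])
E
python3 - <<'E'
from h import *
look("a");turn(1.75);look("b")
E
```

```text
Traceback (most recent call last):
  File "h.py", line 33, in look
    m,c,s=blob((H>98)&(H<125)&(S>120),(x0,y0,x1,y1));print(n,"fence",c,ray(n,c,30)[0].round(1),s)
          ~~~~^^^^^^^^^^^^^^^^^^^^^^^^^^^^^^^^^^^^^^
  File "h.py", line 12, in blob
    i=1+np.argmax(s[1:,4]);return (l==i).astype(np.uint8),c[i],s[i]
        ~~~~~~~~~^^^^^^^^^
ValueError: attempt to get argmax of an empty sequence
```

The arm blocks the top view from that spot, so I'll park it at the start pose instead.

```bash
sed -i 's/robot.move_ptp(\[400,0,250\],down(np.pi\/2))$/park()/' h.py; cat >> h.py <<'E'
def park(): robot.move_j([0.982,0.313,0.046,1.304,0,1.431])
E
python3 - <<'E'
from h import *
turn(1.75);look("b")
E
```

```text
14.5833 37.501975174452284 [0.8 1.5 6. ] [545.5  11.4  54.2]
37.26735151181015 [-1.49  0.21  0.02] [545.4   8.9  54.2]
top fence [320.5  176.25] [622.1  40.   30. ] [320 175   2   3   4]
scene fence [368.24183007 272.48366013] [620.   18.7  30. ] [354 263  29  18 153]
19.675
```

View pics/lookb.png

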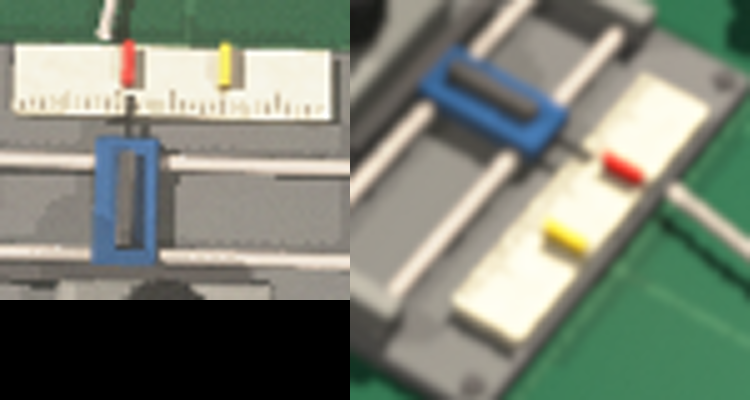

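The pointer at (129,100) now nearly touches the red clip's line (128,62) in the top crop, and the scene crop agrees. Next I'll measure the remaining offset at subpixel level.

```bash
python3 - <<'E'
from h import *
u=np.array([np.cos(-.016),np.sin(-.016)]);v=np.array([-u[1],u[0]])
O=np.array([594.9,10.8])
for n in("top","scene"):
    I=cv2.imread(f"pics/{n}b.png").astype(np.float32)
    # rectify the scale area at given height into jig coords: 4 px/mm, rows x 50..100, cols y 60..-60
    def warp(z):
        X,Y=np.meshgrid(np.arange(100,40,-.25),np.arange(60,-60,-.25),indexing="ij")
        W=O+X[...,None]*u+Y[...,None]*v
        p=pix(n,np.c_[W.reshape(-1,2),np.full(X.size,z)]).astype(np.float32).reshape(*X.shape,2)
        return cv2.remap(I,p[...,0],p[...,1],cv2.INTER_CUBIC),X,Y
    A,X,Y=warp(32);red=np.clip(A[...,2]-A[...,1]-60,0,None)*(abs(Y-18)<14)*(X>68)
    print(n,"red x,y",(red*X).sum()/red.sum(),(red*Y).sum()/red.sum())
    A,X,Y=warp(25);g=A.mean(2)
    for x in(64,66,68,70):
        r=np.argmin(abs(X[:,0]-x));w=np.clip(170-g[r-2:r+3].mean(0),0,None)*(abs(Y[0]-18)<8)
        print(x,(w*Y[0]).sum()/(w.sum()+1e-9),w.max())
    cv2.imwrite(f"pics/w{n}.png",A)
cv2.imwrite("pics/wb.png",np.vstack([cv2.imread("pics/wtop.png"),cv2.imread("pics/wscene.png")]))
E
```

```text
top red x,y 84.51817359092317 20.53790323594269
64 19.013385985404263 78.8988
66 18.76293355969574 79.43428
68 19.06140417973922 75.15376
70 19.205344841627056 67.22986
scene red x,y 86.53840535262552 15.282910508068543
64 16.07472304803642 60.91234
66 15.847023066546026 55.31494
68 15.758867366349882 47.842445
70 16.03601467931702 14.164886[ WARN:0@0.134] global loadsave.cpp:1063 imwrite_ Unsupported depth image for selected encoder is fallbacked to CV_8U.
```

View pics/wb.png

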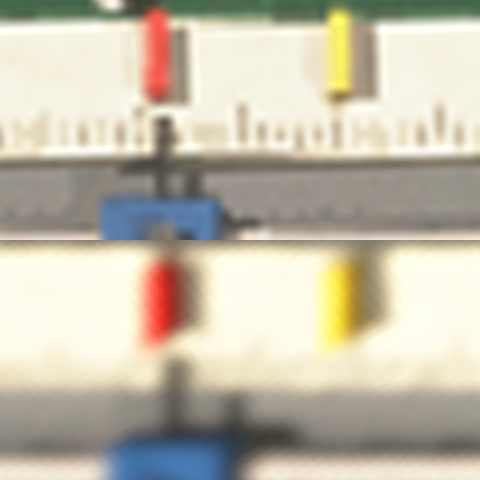

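The top view puts the pointer about 1.5 mm short on the -y side. The scene view, corrected to the clip's mid-height, puts it about 2 mm short. I'll trim by 0.15 rad anticlockwise.

```bash
python3 - <<'E'
from h import *
turn(.15)
u=np.array([np.cos(-.016),np.sin(-.016)]);v=np.array([-u[1],u[0]]);O=np.array([594.9,10.8]);out=[]
X,Y=np.meshgrid(np.arange(100,40,-.25),np.arange(60,-60,-.25),indexing="ij");W=(O+X[...,None]*u+Y[...,None]*v).reshape(-1,2)
for n in("top","scene"):
    new=vision.grab_frame(n)[0]; cv2.imwrite(f"pics/{n}d.png",new)
    for tag,J in(("b",cv2.imread(f"pics/{n}b.png")),("d",new)):
        def warp(z):
            p=pix(n,np.c_[W,np.full(X.size,z)]).astype(np.float32).reshape(*X.shape,2)
            return cv2.remap(J.astype(np.float32),p[...,0],p[...,1],cv2.INTER_CUBIC)
        for nm,k in(("red",1),("yel",0)):
            A=warp(27);w=np.clip(A[...,2]-A[...,k]-60,0,None)*(abs(Y-(18 if k else -24))<14)*(X>68)
            if not k: w=np.clip(A[...,2]-A[...,0]-80,0,None)*(abs(Y+26)<14)*(X>68)
            m=w>.4*w.max();print(n,tag,nm,"centroid y",round((w*Y).sum()/w.sum(),2),"mask y",Y[m].min(),Y[m].max(),Y[m].mean().round(2))
        A=warp(25);g=A.mean(2)
        for x in(67,69):
            r=np.argmin(abs(X[:,0]-x));a=g[r-3:r+4].mean(0);c=abs(Y[0]-19)<8;w=np.clip(np.median(a[abs(Y[0]-19)<15])-30-a,0,None)*c
            print("  ptr",x,round((w*Y[0]).sum()/w.sum(),2),"min at",Y[0][np.argmin(np.where(c,a,999))])
    out.append(np.clip(warp(25),0,255).astype(np.uint8))
cv2.imwrite("pics/wd.png",np.vstack(out));print(sensors.get_state()["clock"])
E
```

```text
23.0167 37.55039388641048 [-2.  -2.4  5.7] [545.   10.2  54.2]
37.511348061568256 [-0.33  0.19 -0.03] [545.   10.   54.3]
top b red centroid y 20.67 mask y 18.25 23.5 20.67
top b yel centroid y -24.78 mask y -26.75 -22.5 -24.81
  ptr 67 18.91 min at 19.0
  ptr 69 19.22 min at 19.0
top d red centroid y 20.66 mask y 18.25 23.5 20.67
top d yel centroid y -24.78 mask y -26.75 -22.5 -24.82
  ptr 67 21.14 min at 21.0
  ptr 69 21.29 min at 21.0
scene b red centroid y 18.7 mask y 15.25 22.0 18.75
scene b yel centroid y -26.37 mask y -29.5 -23.0 -26.32
  ptr 67 15.71 min at 16.0
  ptr 69 15.78 min at 16.0
scene d red centroid y 18.7 mask y 15.25 22.0 18.75
scene d yel centroid y -26.38 mask y -29.5 -23.0 -26.32
  ptr 67 17.2 min at 17.25
  ptr 69 17.3 min at 17.25
26.8333
```

View pics/wd.png

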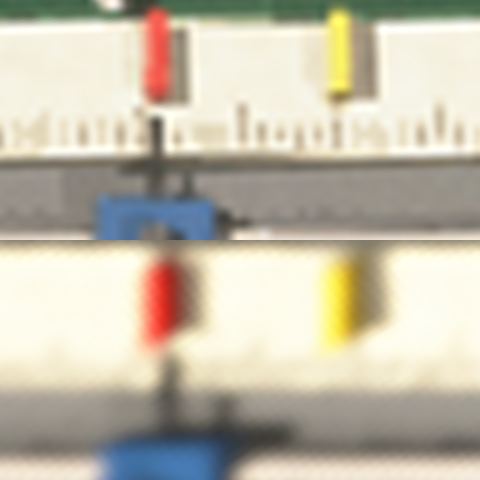

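In the rectified crops, the top view has the pointer (155,120) under the red clip (157,60), +0.5 mm. The scene view shows -1.4 mm, so on average the pointer is well inside the tolerance. The arm is parked clear of everything, so I'm handing in.

```bash
python3 -c "
from cell import job
print(job.finish_job())"
```

```text
the job is handed in; nothing more can be done
None
```

The job is handed in, with no verdict returned: the pointer measured +0.5 mm (top camera) and -1.4 mm (scene camera) from the red clip, and the top tray stands on the pad within a few mm of centre; I saw nothing else move, but took no final check of the bystanders.

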